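# Refit the lift-off guard of a belt drive

## Robot

A 7-joint arm with a two-finger parallel gripper is mounted at the origin on the work surface. World frame = base frame: x ahead of the robot, y to its left, z up, the work surface at z = 0. Lengths are in m, angles in rad, forces in N, time in s.
With the tool pointing down it reaches from about 0.4 to 0.85 m from the base axis. Payload 10.4 kg.
Tool frame: the origin (TCP) lies on the centre line of the jaws, within the pads' length; the fingertips stand 17 mm ahead of it and the grasp point (between the pads) lies 2 mm behind it; z points along the fingers, y is the line along which they close (so a half turn about z gives the same grasp; the last joint's range is limited). The gripper opens to 85 mm and grips with 20 to 120 N. Pads are 22 mm wide; open, the fingers measure 114 mm over their backs; the gripper's body (76 mm by 85 mm) begins 54 mm behind the grasp point. The pads swing forward as they close: fully open they stand 13 mm farther back than shut.
Start: joints at [-1.343, 0.332, -0.065, 1.46, 0.022, 1.35, -0.088], TCP at [0.155, 0.605, 0.248] pointing down, gripper open.
Joint ranges: [-2.6, 2.6], [-0.5, 2.12], [-1.47, 1.34], [0.16, 2.42], [-1.27, 4.41], [0.06, 2.06], [-2.6, 2.6]. Speed limits (rad/s): [2.22, 2.22, 2.79, 2.79, 3.14, 3.14, 3.14].

## Interface

Orientations are given as a unit quaternion [x, y, z, w].
In Python, from workcell import sensors, imaging, order, spotter gives the robot as it stands. The module is installed in compiled form; this text tells all that it offers.
- The arm moves only by the shell command python3 -m inch 'ROWS' [FORCE]. ROWS is JSON, a list that holds one entry, the list of rows, each a list of 7 numbers: the shift along the tool's x, y, z in m, then the turn, a rotation vector about the tool's x, y, z in rad, then the closure, from -1 (fully open) to 1 (shut). In form: [[[x, y, z, ax, ay, az, hand], ...]]. A call has 1 to 10 rows; each row is the pose to reach, as a shift and turn from the pose commanded when the call began, along the tool's axes at that moment; what a row does not reach only later rows make up. A row lasts 1/10 s, in which the tool goes at most 50 mm and 8.59 degrees, less where a joint would pass 70% of its speed; a pose out of reach is approached as far as the arm can. A call with a gripper value outside its range is refused whole. The fingers move at their own pace and stop on an object; FORCE is the grip in N (left out, the last holds). Time passes only in rows, so rows that repeat a pose let the fingers close. It gives the time, the measured TCP pose, the force, the opening and the grip force at its end, in the units of the state.
- sensors.get_obs(): the state, without advancing time (a new reading comes with each control period).
- imaging.camera(name): name is "scene" or "side" or "wrist"; returns the picture (384x512x3 uint8, blue, green, red); there is no depth.
- imaging.calibration(name): a dict with "mtx" (3x3 intrinsics, pixels), "R" (3x3) and "t" (3): a world point X has camera coordinates R X + t; the wrist camera has in their place "tool_from_camera" (4x4, takes a point from camera to tool coordinates, whose origin is the TCP and whose axes are the flange's). Camera axes: x right, y down, z forward; pixel columns grow to the right and rows downward; lengths in m; the calibration is good to about 2 mm. A picture is of the moment at which its call begins: read the wrist's pose just before it. calibration takes no time and is no camera call.
- order.hand_in(): hands the job in; it is judged then, once.
Trained networks look in the newest picture that a camera, given by its name, has taken for a name from the list of things; names that differ only in an ending like _2 or _b are one class to them, and where a whole thing is asked for, a point or a joint stands for the part that bears it (a point fixed in the world has none). Each returns a list of dicts, best first, with "conf" (0 to 1); they miss things now and then, are a little off and sometimes report something else, mostly with a low value. They report only what shows in the picture. A call takes as long as a camera call. They do not tell look-alikes from the thing itself.
- spotter.look_for(label, camera): "pixel" ([column, row] in pixels, amid what is visible of it).
The state is a dict: "clock": time; "joint_pos": joint angles; "joint_velocities": joint speeds; "tau": joint torques, N m; "position": TCP position; "ee_rot": TCP orientation; "ft_force": force on the tool from outside, world axes, zero at the start; "torque": the same for the moment, N m; "grip_width": opening from 0.0 (shut) to 1.0 (fully open); "grasp_force": force on a finger pad.
Only numpy, scipy, OpenCV 4.12 (cv2) and the standard library are available. Lean on these libraries where they do the work, as an engineer would, in place of code of your own. Each camera call takes 0.05 s, during which the arm holds its last target. There are 200 camera calls.

## Task

The sheet-metal pulley guard is parked on the black tube stand. Pinch its two sprung hinge pins together, lift the guard off and hang it in the hinge lugs of the green belt drive, in front of the pulley, so that it sits fully down in the cradles, both pins have sprung home into their holes and it hangs freely. Be gentle: never force the guard against either pair of lugs (keep well below 25 N), and leave the tools and parts lying about alone.

Things in the scene. Friction and masses are not known exactly. Their poses are not given: they have to be found in the camera images.
- guard: Grey bare-metal lift-off guard, 0.28 to 0.5 kg. Origin: middle of its hinge barrel's axis; y along the barrel, z up, x out of its front. Barrel: round bar 22 mm across, 160 mm long (y -80 to 80). Sheet panel 4 mm thick, 120 mm wide (y -60 to 60) hangs from it to z -105 mm. From each barrel end a flat-ended 8 mm pin sticks out 10 mm.
- guard_tabs (a point): On the guard, midway between its two upright steel thumb tabs, 30 mm above the barrel axis. Each tab is fixed to one pin and stands on the barrel: 22 (x) by 6 (y) by 37 mm tall (z 11 to 48 mm over the axis). Over their outer faces 62 mm with pins out; pinched together along y to 38 mm (hard stop) both pins are in, 2 mm short of the barrel ends; 25 to 35 N of grip then carries the guard.
- pin_a (a joint): How far the pin at the guard's +y end is drawn in, m: 0 fully out, 0.012 fully in. Its spring pushes it out with 6 N at 0, rising to 12 N at 0.012.
- pin_b (a joint): The same for the pin at the guard's -y end.
- stand: Parking stand of black square tube, fixed on the bench: foot 140 x 250 mm, 195 mm high. Origin: on the bench under its hinge axis; y along the axis, z up. A low cross tube lies at x -45 to -20 mm, below z 35 mm. Raise the guard about 150 mm before moving it sideways.
- stand_hinge (a point): Middle of the stand's hinge axis, 165 mm up, where the guard starts with both pins home. Lugs at both ends: x -17 to 17, inner faces at y +-83 mm, 10 mm thick, tops 30 mm above the axis, a 13 mm square hole on the axis. A cradle under each barrel end (|y| 69 to 83): floor 11 mm below the axis, cheeks with 1.5 mm play in x, flaring to 5 mm at the top.
- drive: Belt drive, fixed on the bench: green housing 210 mm wide, 142 mm high (x -160 to -60 mm), uprights at y +-120 mm, x -60 to -40, foot 210 x 270 mm. Origin: on the bench under its hinge axis; x points to the pulley side, y along the axis, z up. Steel pulley 104 mm across, centre 85 mm up, reaches forward to x -30 mm. The guard hangs with its x along the drive's x.
- drive_hinge (a point): Middle of the drive's hinge axis at its nominal height, 165 mm. Lugs, holes, cradles as on the stand, but the clamped bracket may stand up to 12 mm higher or lower, unmeasured. So lower slowly (12 mm/s) until the barrel is felt on the cradles' rubber floors (1 mm give per 12 N): only there do pins meet holes (2.5 mm play). Let go higher, the pins press on the lugs and stick.
- bearing: Bystander, to be left alone: bearing ring on top of the drive's housing, 52 mm across, 15 mm high. Origin under its centre.
- screwdriver: Bystander, to be left alone: screwdriver lying between stand and drive. Origin: on the bench, at about its middle.
- spanner: Bystander, to be left alone: spanner lying on the bench. Origin: on the bench, at about its middle.
- spare_pulley: Bystander, to be left alone: spare pulley, 80 mm across, 34 mm high. Origin under its centre.
- oil: Bystander, to be left alone: grey oil bottle, 60 mm across, 140 mm high. Origin under its centre.
- hammer: Bystander, to be left alone: hammer lying on the bench. Origin: on the bench, at about its middle.
- bush: Bystander, to be left alone: brass bush, 32 mm across, 30 mm high. Origin under its centre.
There are look-alikes about, which are no part of the job. Several things have the shape of the guard; the one meant has the colours described above.

How it is judged:
On the way:
1. the guard is lifted at least 60 mm off the stand's hinge (z of guard in the frame of stand above 0.225 m), for 0.1 s.
At the end, for the whole second after the job is handed in: Guard on the drive: barrel middle within 6 mm of the drive's hinge axis in x and y and 16 mm of its nominal height (the bracket may stand 12 mm off); both pins less than 3 mm short of fully out; upright and lined up within 0.2 rad; released and at rest (under 0.03 m/s, 0.5 rad/s) (x of guard in the frame of drive between -0.006 and 0.006 m and y of guard in the frame of drive between -0.006 and 0.006 m and z of guard in the frame of drive between 0.149 and 0.181 m and value of joint each of pin_a, pin_b below 0.003 m and angle between guard's own z axis and vertical below 0.2 rad and angle between the x axis of guard and the x axis of drive, either way round below 0.2 rad and linear speed of guard below 0.03 m/s and angular speed of guard below 0.5 rad/s); the robot touches nothing.
It fails at once if the guard is pressed, pulled or jammed against the drive with more than 25 N (contact force between guard and drive above 25 N).
It fails at once if the guard is pressed or pulled against the stand with more than 25 N (contact force between guard and stand above 25 N).
It fails at once if a tool or part lying about is moved by more than 30 mm (distance of any of bearing, screwdriver, spanner, spare_pulley, oil, hammer, bush from where it was at the start of the episode above 0.03 m).
It also fails if it takes over 58 s, if anything falls off the work surface, if the arm or the gripper's body presses on something with over 40 N, if the wrist force passes 120 N, or if a joint passes its speed limit or range.

## Working session

There is one attempt and no reset: what is moved stays moved. The work goes in short steps, Python scripts to look and compute and a shell command to move; the robot and the scene stay as the last step left them, time stands still between calls to the robot, and variables do not carry over. Pictures are saved under pics/ and viewed, at most 12 in all, crops included, and the job is handed in when it is done.

```bash
mkdir -p pics; cat > h.py <<'E'
import numpy as np,cv2
from workcell import sensors,imaging,order,spotter
from scipy.spatial.transform import Rotation as R
def calib(c,obs=None):
    k=imaging.calibration(c); K=np.array(k["mtx"])
    if c=="wrist":
        T=np.array(k["tool_from_camera"]); o=obs or sensors.get_obs()
        W=np.eye(4); W[:3,:3]=R.from_quat(o["ee_rot"]).as_matrix(); W[:3,3]=o["position"]
        M=np.linalg.inv(W@T); return K,M[:3,:3],M[:3,3]
    return K,np.array(k["R"]),np.array(k["t"])
def ray(cal,px):
    K,r,t=cal; d=r.T@np.linalg.inv(K)@np.array([px[0],px[1],1.]); return -r.T@t,d/np.linalg.norm(d)
def onz(cal,px,z):
    o,d=ray(cal,px); return o+d*(z-o[2])/d[2]
def proj(cal,X):
    K,r,t=cal; p=K@(r@np.array(X)+t); return p[:2]/p[2]
def tri(rs):
    A=sum(np.eye(3)-np.outer(d,d) for o,d in rs); b=sum((np.eye(3)-np.outer(d,d))@o for o,d in rs); return np.linalg.solve(A,b)
E
python3 - <<'E'
from h import *
ims=[]
for c in ("scene","side"):
    im=imaging.camera(c); cv2.imwrite(f"pics/{c}0.png",im); ims.append(im)
    for l in ("guard","guard_tabs","stand","drive","stand_hinge"):
        print(c,l,[(np.round(d["pixel"]),round(d["conf"],2)) for d in spotter.look_for(l,c)][:5])
    K,r,t=calib(c); print(-r.T@t, r[2])
o=sensors.get_obs(); print(o["clock"],o["position"],R.from_quat(o["ee_rot"]).as_matrix().round(3))
E
```

```text
scene guard [(array([342., 205.]), 0.68), (array([238., 169.]), 0.64), (array([193., 187.]), 0.63), (array([201., 144.]), 0.62)]
scene guard_tabs [(array([192., 185.]), 0.93), (array([202., 143.]), 0.67), (array([236., 169.]), 0.61)]
scene stand []
scene drive [(array([325., 245.]), 0.84), (array([265., 213.]), 0.7)]
scene stand_hinge [(array([203., 217.]), 0.67)]
[1.18510339 0.34358867 0.70501491] [-0.72162945 -0.37232229 -0.58363263]
side guard [(array([230., 355.]), 0.94), (array([230., 272.]), 0.87), (array([298., 229.]), 0.7)]
side guard_tabs [(array([231., 355.]), 0.95), (array([234., 270.]), 0.87), (array([298., 231.]), 0.86)]
side stand [(array([291., 258.]), 0.63), (array([225., 181.]), 0.18)]
side drive [(array([226., 180.]), 0.6)]
side stand_hinge [(array([293., 260.]), 0.61)]
[ 0.04302787 -0.72411736  0.91237386] [ 0.39218086  0.62152476 -0.67816011]
0.6 [0.15508523 0.60546873 0.24831415] [[-0.969  0.248 -0.   ]
 [ 0.248  0.969  0.   ]
 [ 0.     0.    -1.   ]]
```

View pics/scene0.png

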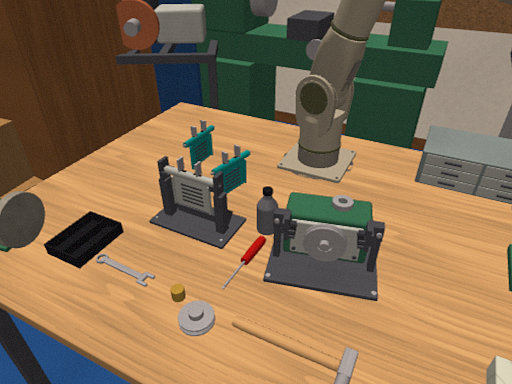

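View pics/side0.png

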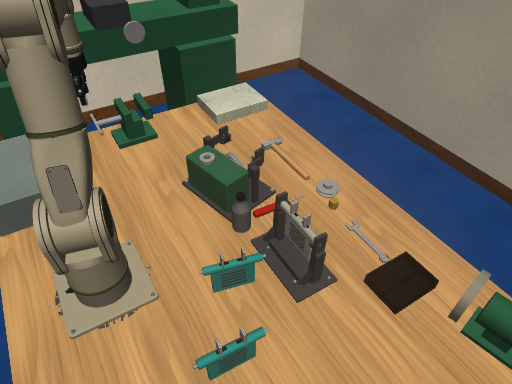

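Scene: grey guard on the black stand at (192,187); look-alikes are two teal guards at (201,144) and (238,169) (side: (230,355), (230,272)). The grey one on the stand, (298,230) in side, is mine. The green drive is at (325,245) in scene and (226,180) in side. Next, a close crop to check.

```bash
python3 - <<'E'
from h import *
a=cv2.imread("pics/scene0.png");b=cv2.imread("pics/side0.png")
f=lambda im,x,y,w,h:cv2.resize(im[y:y+h,x:x+w],(400,300),interpolation=cv2.INTER_CUBIC)
cv2.imwrite("pics/crop0.png",np.vstack([np.hstack([f(a,145,150,112,84),f(a,260,190,128,96)]),np.hstack([f(b,245,185,112,112*3//4),f(b,175,120,112,84)])]))
E
```

```text
(no output)
```

View pics/crop0.png

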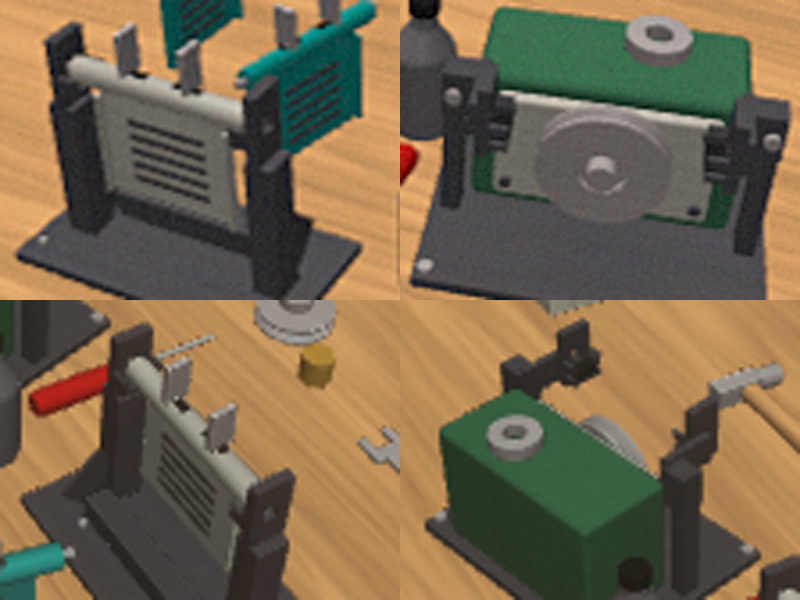

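Crop confirms: grey bare-metal guard, two steel tabs, black stand (tabs at scene (180,164)/(198,169), side (307,221)/(295,208)). Drive lugs at scene (285,211)/(378,225), side (260,149)/(224,128).

```bash
python3 - <<'E'
from h import *
s,d=calib("scene"),calib("side")
P={}
for n,a,b in [("t1",(180,164),(307.2,220.6)),("t2",(197.7,168.8),(294.6,208)),("d1",(284.6,210.8),(259.8,149.4)),("d2",(377.8,224.6),(224,128.4)),
  ("bar_lo",(145+75*.28,150+68*.28),(245+252*.28,185+185*.28)),("bar_hi",(145+240*.28,150+112*.28),(245+132*.28,185+68*.28))]:
    X=tri([ray(s,a),ray(d,b)]); P[n]=X; print(n,X.round(4),(proj(s,X)-a).round(1))
for a,b in (("t1","t2"),("d1","d2"),("bar_lo","bar_hi")):
    v=P[b]-P[a]; print((P[a]+P[b])/2,np.linalg.norm(v),np.degrees(np.arctan2(v[1],v[0])))
print(imaging.calibration("wrist"))
E
```

```text
t1 [ 0.5087 -0.224   0.1943] [-0.4  0.1]
t2 [ 0.5076 -0.169   0.1937] [-0.5  0.1]
d1 [0.5669 0.1033 0.1922] [ 0. -0.]
d2 [0.5271 0.291  0.1861] [-4.2  2.6]
bar_lo [ 0.5119 -0.2667  0.1695] [ 1.2 -0.2]
bar_hi [ 0.5051 -0.1228  0.1684] [ 1.3 -0.4]
[ 0.50816171 -0.19651567  0.19397297] 0.05504697542598646 91.19451731265748
[0.54701794 0.19713819 0.18914594] 0.1920294861462057 101.97347269295702
[ 0.50849797 -0.19476949  0.16897331] 0.1440686421778775 92.726796109067
{'mtx': array([[340.01347835,   0.        , 253.47768058],
       [  0.        , 340.01347835, 189.32256789],
       [  0.        ,   0.        ,   1.        ]]), 'tool_from_camera': array([[ 7.05954742e-04, -9.60392838e-01, -2.78648699e-01,
         7.01942544e-02],
       [ 9.99999741e-01,  6.38258181e-04,  3.33667349e-04,
        -5.24587351e-04],
       [-1.42601920e-04, -2.78648862e-01,  9.60393040e-01,
        -1.26422830e-01],
       [ 0.00000000e+00,  0.00000000e+00,  0.00000000e+00,
         1.00000000e+00]])}
```

```bash
python3 -m inch '[[[0,0,-0.05,0,0,0,-1],[-0.03,-0.02,-0.09,0,0,-0.1,-1],[-0.07,-0.045,-0.12,0,0,-0.2,-1],[-0.11,-0.07,-0.15,0,0,-0.3,-1],[-0.15,-0.095,-0.152,0,0,-0.4,-1],[-0.19,-0.12,-0.152,0,0,-0.46,-1],[-0.23,-0.15,-0.152,0,0,-0.46,-1],[-0.27,-0.175,-0.152,0,0,-0.46,-1],[-0.31,-0.2,-0.152,0,0,-0.46,-1],[-0.35,-0.225,-0.152,0,0,-0.46,-1]]]'; python3 - <<'E'
from h import *
o=sensors.get_obs();Rm=R.from_quat(o["ee_rot"]).as_matrix();p=np.array(o["position"]);print(p,Rm.round(3),o["joint_pos"],Rm.T@(np.array([.53,.2,.4])-p))
E
```

```text
clock: 1.6
position: [0.4394, 0.2988, 0.4007]
ee_rot: [-0.104, 0.995, 0.0, 0.0]
ft_force: [1.2, 0.6, 0.4]
grip_width: 1.001
grasp_force: 0.0
[0.43936856 0.29879596 0.40073341] [[-0.978 -0.208  0.001]
 [-0.208  0.978  0.001]
 [-0.001  0.001 -1.   ]] [-0.85666692  0.08186059  0.1884901   1.44710809 -0.01560882  1.61309423
  1.1105133 ] [-0.06813891 -0.11546353  0.00070648]
```

```bash
python3 -m inch '[[[-0.025,-0.04,0,0,0,0,-1],[-0.05,-0.08,0,0,0,0,-1],[-0.07,-0.115,0,0,0,0,-1],[-0.07,-0.115,0,0,0,0,-1],[-0.07,-0.115,0,0,0,0,-1]]]'; python3 - <<'E'
from h import *
import json
o=sensors.get_obs();im=imaging.camera("wrist");cv2.imwrite("pics/w1.png",im);json.dump({k:list(map(float,o[k])) for k in("position","ee_rot")},open("w1.json","w"))
cal=calib("wrist",o)
print(o["position"],R.from_quat(o["ee_rot"]).as_matrix().round(4))
for l in ("drive_hinge","drive","guard_tabs"):print(l,[(np.round(d["pixel"]),round(d["conf"],2),onz(cal,d["pixel"],.165)) for d in spotter.look_for(l,"wrist")])
cv2.imwrite("pics/w1b.png",cv2.resize(im,(800,600),interpolation=cv2.INTER_CUBIC))
E
```

```text
clock: 2.1
position: [0.5311, 0.2019, 0.4002]
ee_rot: [-0.103, 0.995, -0.0, -0.0]
ft_force: [-0.3, 1.0, 0.2]
grip_width: 0.998
grasp_force: 0.0
[0.5310751  0.20190078 0.40017772] [[-9.786e-01 -2.057e-01 -2.000e-04]
 [-2.057e-01  9.786e-01 -0.000e+00]
 [ 2.000e-04  0.000e+00 -1.000e+00]]
drive_hinge [(array([237., 106.]), 0.68, array([0.48103813, 0.17324626, 0.165     ]))]
drive [(array([239., 103.]), 0.64, array([0.47761631, 0.17488589, 0.165     ]))]
guard_tabs []
```

View pics/w1b.png

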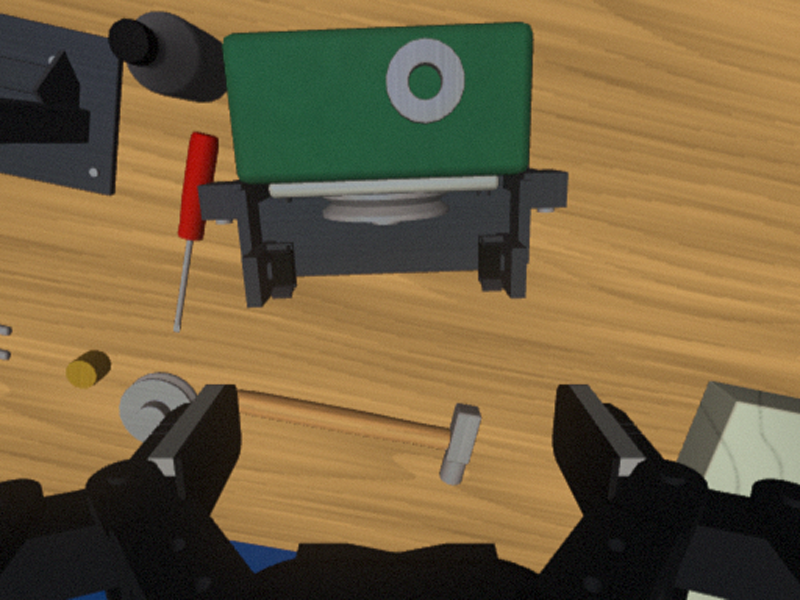

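Wrist view: drive housing at top, bearing (425,80), left lug about (257,278), right lug about (517,268) in the 800-wide picture; nothing overhead. Zooming on the lugs.

```bash
python3 - <<'E'
from h import *
a=cv2.imread("pics/w1.png")
f=lambda x,y:cv2.convertScaleAbs(cv2.resize(a[y:y+70,x:x+50],(400,560),interpolation=cv2.INTER_CUBIC),alpha=2)
cv2.imwrite("pics/lugs.png",np.hstack([f(148,135),f(298,135)]))
E
```

```text
(no output)
```

View pics/lugs.png

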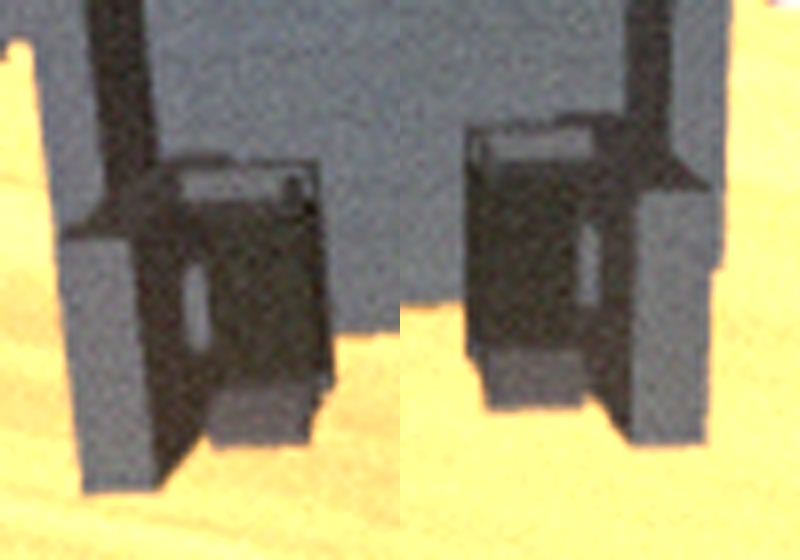

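Left lug top face corners in the crop: (68,238),(132,236),(158,490),(84,492); right: (636,192),(708,190),(704,443),(632,443). Fitting pose and height.

```bash
python3 - <<'E'
from h import *
import json
from scipy.optimize import least_squares
o=json.load(open("w1.json"));cal=calib("wrist",o)
L=[(68,238),(132,236),(158,490),(84,492)];Rr=[(236,192),(308,190),(304,443),(232,443)]
px=np.array([(148+(x+.5)/8-.5,135+(y+.5)/8-.5) for x,y in L]+[(298+(x+.5)/8-.5,135+(y+.5)/8-.5) for x,y in Rr])
M=np.array([(-17,-93),(-17,-83),(17,-83),(17,-93),(-17,83),(-17,93),(17,93),(17,83)])/1000
def pts(q):
    c,s=np.cos(q[3]),np.sin(q[3]);return [(q[0]+c*u-s*v,q[1]+s*u+c*v,q[2]) for u,v in M]
f=lambda q:(np.array([proj(cal,X) for X in pts(q)])-px).ravel()
r=least_squares(f,[.55,.2,.195,.2]);print(r.x,np.degrees(r.x[3]),r.fun.reshape(-1,2).round(1))
for z in(.183,.195,.207):
    r=least_squares(lambda q:f([q[0],q[1],z,q[2]]),[.55,.2,.2]);print(z,r.x,r.cost)
p=np.array(o["position"]);Rm=R.from_quat(o["ee_rot"]).as_matrix();print("to stand",Rm.T@(np.array([.495,-.196,.36])-p))
E
```

```text
[0.54813669 0.19716253 0.18495466 0.24290508] 13.917436028517512 [[-1.3  0. ]
 [ 0.4 -0. ]
 [ 0.7 -0.1]
 [ 0.4 -0. ]
 [-0.2 -0.2]
 [ 0.6 -0.3]
 [ 0.   0.1]
 [-0.6  0.4]]
0.183 [0.54858586 0.19721821 0.24285979] 2.7372366137094586
0.195 [0.54583587 0.19687737 0.24314818] 29.139297486791474
0.207 [0.54310509 0.19653905 0.24346372] 143.60003138509487
to stand [ 0.11714564 -0.38197062  0.04019996]
```

```bash
python3 -m inch '[[[0.015,-0.045,0,0,0,0.05,-1],[0.03,-0.09,0,0,0,0.1,-1],[0.045,-0.135,0,0,0,0.17,-1],[0.06,-0.18,0,0,0,0.17,-1],[0.075,-0.225,0,0,0,0.17,-1],[0.09,-0.27,0,0,0,0.17,-1],[0.105,-0.315,0.01,0,0,0.17,-1],[0.112,-0.36,0.02,0,0,0.17,-1],[0.117,-0.382,0.03,0,0,0.17,-1],[0.117,-0.382,0.03,0,0,0.17,-1]]]';python3 -m inch '[[[0,0,0,0,0,0,-1],[0,0,0,0,0,0,-1],[0,0,0,0,0,0,-1]]]' | head -2; python3 - <<'E'
from h import *
import json
o=sensors.get_obs();im=imaging.camera("wrist");cv2.imwrite("pics/w2.png",im);json.dump({k:list(map(float,o[k])) for k in("position","ee_rot")},open("w2.json","w"))
cal=calib("wrist",o)
print(o["position"],R.from_quat(o["ee_rot"]).as_matrix().round(4))
for l in ("guard_tabs","pin_a"):print(l,[(np.round(d["pixel"]),round(d["conf"],2),onz(cal,d["pixel"],.195)) for d in spotter.look_for(l,"wrist")])
cc=(proj(cal,(.508,-.196,.2))).astype(int);x,y=cc[0]-100,max(cc[1]-75,0);print(x,y)
cv2.imwrite("pics/w2b.png",cv2.convertScaleAbs(cv2.resize(im[y:y+150,x:x+200],(800,600),interpolation=cv2.INTER_CUBIC),alpha=1.6))
E
```

```text
clock: 3.3
position: [0.4943, -0.198, 0.3693]
ee_rot: [-0.017, 1.0, -0.0, -0.001]
ft_force: [-0.5, 0.1, -0.2]
grip_width: 0.999
grasp_force: 0.0
clock: 3.6
position: [0.4961, -0.1937, 0.3706]
[ 0.49608417 -0.19373398  0.37063259] [[-9.991e-01 -4.190e-02  7.000e-04]
 [-4.190e-02  9.991e-01  4.000e-04]
 [-7.000e-04  4.000e-04 -1.000e+00]]
guard_tabs [(array([253., 171.]), 0.96, array([ 0.49651179, -0.1942779 ,  0.195     ])), (array([255.,  30.]), 0.62, array([ 0.37827808, -0.1982551 ,  0.195     ])), (array([415., 105.]), 0.36, array([ 0.43176256, -0.05708552,  0.195     ]))]
pin_a [(array([281., 183.]), 0.83, array([ 0.50636984, -0.16834652,  0.195     ])), (array([220., 181.]), 0.74, array([ 0.50646044, -0.22436335,  0.195     ])), (array([249.,  53.]), 0.56, array([ 0.39607935, -0.20236967,  0.195     ]))]
150 109
```

View pics/w2b.png

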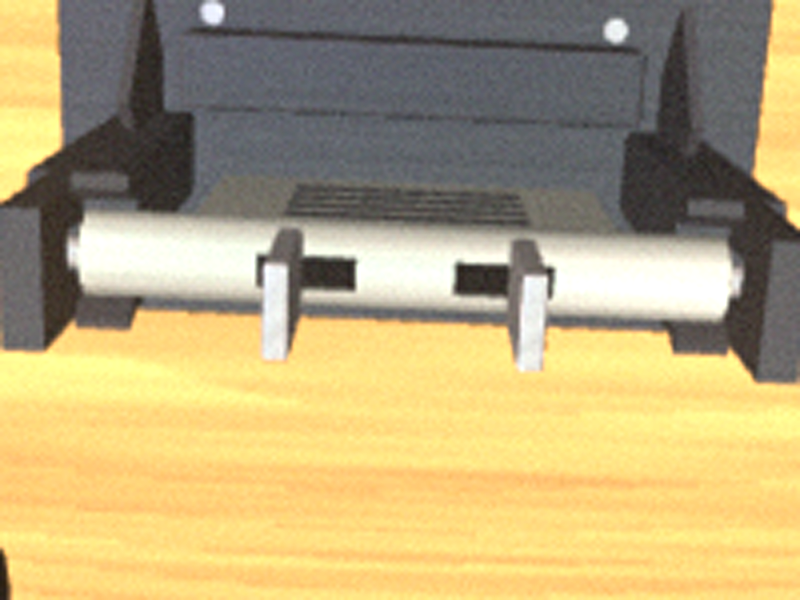

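Tab top faces in the crop: left centre (275,311), right centre (531,320); guard between the stand lugs, pins home. Also fitting the stand's lug tops: left inner edge (43,207)-(43,350); right (733?) partly cut off, so tabs are used.

```bash
python3 - <<'E'
from h import *
import json
o=json.load(open("w2.json"));cal=calib("wrist",o)
q=[onz(cal,(150+(x+.5)/4-.5,109+(y+.5)/4-.5),.213) for x,y in((274.5,311),(531,320))]
v=q[1]-q[0];m=(q[0]+q[1])/2;print(q,m,np.linalg.norm(v),np.degrees(np.arctan2(v[1],v[0])))
e=[onz(cal,(150+x/4,109+y/4),.176) for x,y in((80,245),(735,285))]  # barrel ends, top line
v=e[1]-e[0];print(e,np.linalg.norm(v),np.degrees(np.arctan2(v[1],v[0])))
p=np.array(o["position"]);Rm=R.from_quat(o["ee_rot"]).as_matrix();print(Rm.T@(m-p),np.degrees(np.arctan2(Rm[1,1],Rm[0,1])))
E
```

```text
[array([ 0.50690084, -0.22437387,  0.213     ]), array([ 0.50657263, -0.16864622,  0.213     ])] [ 0.50673673 -0.19651005  0.213     ] 0.055728613525063295 90.33744156006829
[array([ 0.50324676, -0.2747177 ,  0.176     ]), array([ 0.50649304, -0.11535311,  0.176     ])] 0.15939765024336305 88.83303791879587
[-0.01041886 -0.00328356  0.15763845] 92.40229612740136
```

```bash
python3 -m inch '[[[-0.01,-0.0035,0.04,0,0,0.045,-1],[-0.01,-0.0035,0.08,0,0,0.045,-1],[-0.01,-0.0035,0.11,0,0,0.045,-1],[-0.01,-0.0035,0.13,0,0,0.045,-1],[-0.01,-0.0035,0.145,0,0,0.045,-1],[-0.01,-0.0035,0.155,0,0,0.045,-1],[-0.01,-0.0035,0.16,0,0,0.045,-1],[-0.01,-0.0035,0.16,0,0,0.045,-1],[-0.01,-0.0035,0.16,0,0,0.045,-1]]]'; python3 - <<'E'
from h import *
o=sensors.get_obs();im=imaging.camera("wrist")
cal=calib("wrist",o);p=np.array(o["position"]);Rm=R.from_quat(o["ee_rot"]).as_matrix()
print(p,np.degrees(np.arctan2(Rm[1,1],Rm[0,1])),"to go",Rm.T@(np.array([.5067,-.1965,.2])-p))
print([(np.round(d["pixel"]),round(d["conf"],2)) for d in spotter.look_for("guard_tabs","wrist")])
cv2.imwrite("pics/w3.png",im[150:384])
E
```

```text
clock: 4.65
position: [0.5061, -0.1985, 0.211]
ee_rot: [0.003, 1.0, -0.0, 0.001]
ft_force: [0.3, -0.1, 0.5]
grip_width: 1.0
grasp_force: 0.0
[ 0.5060639  -0.19845903  0.21099866] 89.67255466846835 to go [-0.00061372  0.00196339  0.01099915]
[(array([264., 223.]), 0.84), (array([243.,   9.]), 0.73), (array([324., 254.]), 0.63)]
```

View pics/w3.png

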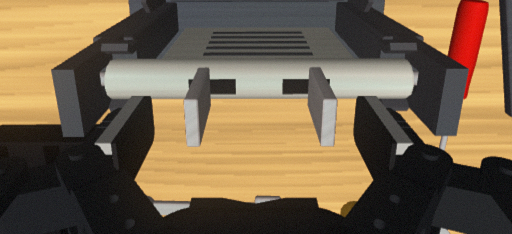

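Tabs' top faces at columns about 194 and 329 (mid 261); pads' mid is about 254, so the hand must shift about 2 mm in +y. The barrel looks level.

```bash
python3 -m inch '[[[0,0.0022,0.004,0,0,0,-1],[-0.0006,0.0022,0.008,0,0,0,-1],[-0.0006,0.0022,0.011,0,0,0,-1],[-0.0006,0.0022,0.011,0,0,0,-1],[-0.0006,0.0022,0.011,0,0,0,-1],[-0.0006,0.0022,0.011,0,0,0,-0.5],[-0.0006,0.0022,0.011,0,0,0,-0.2],[-0.0006,0.0022,0.011,0,0,0,0],[-0.0006,0.0022,0.011,0,0,0,0]]]' 30
```

```text
clock: 5.65
position: [0.5073, -0.1966, 0.2008]
ee_rot: [0.003, 1.0, -0.0, 0.001]
ft_force: [-1.4, 0.2, 9.8]
grip_width: 0.504
grasp_force: 10.7
```

```bash
python3 -m inch '[[[0,0,-0.0015,0,0,0,0.04],[0,0,-0.002,0,0,0,0.08]]]' 30
```

```text
clock: 5.85
position: [0.5066, -0.1962, 0.2015]
ee_rot: [0.003, 1.0, -0.0, 0.0]
ft_force: [1.6, -0.5, -1.5]
grip_width: 0.462
grasp_force: 11.5
```

```bash
python3 -m inch '[[[0,0,0,0,0,0,0.14],[0,0,0,0,0,0,0.3],[0,0,0,0,0,0,1]]]' 30;python3 -m inch '[[[0,0,0,0,0,0,1],[0,0,0,0,0,0,1]]]' 30
```

```text
clock: 6.15
position: [0.5066, -0.1964, 0.2019]
ee_rot: [0.003, 1.0, -0.0, 0.001]
ft_force: [-0.2, 0.1, 5.8]
grip_width: 0.435
grasp_force: 29.4
clock: 6.35
position: [0.5066, -0.1964, 0.2019]
ee_rot: [0.003, 1.0, -0.0, 0.001]
ft_force: [-0.8, 0.7, 6.2]
grip_width: 0.434
grasp_force: 29.4
```

Both pins should be in. Lifting slowly at first.

```bash
python3 -m inch '[[[0,0,-0.002,0,0,0,1],[0,0,-0.004,0,0,0,1],[0,0,-0.006,0,0,0,1],[0,0,-0.009,0,0,0,1],[0,0,-0.012,0,0,0,1]]]' 32
```

```text
clock: 6.85
position: [0.5062, -0.1961, 0.2133]
ee_rot: [0.003, 1.0, 0.0, -0.0]
ft_force: [0.9, 0.2, -3.3]
grip_width: 0.427
grasp_force: 32.5
```

Free (weight about 3–4 N). Raise on.

```bash
python3 -m inch '[[[0,0,-0.015,0,0,0,1],[0,0,-0.03,0,0,0,1],[0,0,-0.05,0,0,0,1],[0,0,-0.075,0,0,0,1],[0,0,-0.1,0,0,0,1],[0,0,-0.125,0,0,0,1],[0,0,-0.15,0,0,0,1],[0,0,-0.165,0,0,0,1],[0,0,-0.175,0,0,0,1],[0,0,-0.175,0,0,0,1]]]' 32
python3 - <<'E'
from h import *
o=sensors.get_obs();im=imaging.camera("wrist");cv2.imwrite("pics/w4.png",im)
a=imaging.camera("scene");x,y=proj(calib("scene"),np.array(o["position"])-[0,0,.03]).astype(int)
cv2.imwrite("pics/w4b.png",np.hstack([cv2.resize(im[180:384],(450,360)),cv2.resize(a[max(y-54,0):y+54,x-50:x+50],(340,360),interpolation=cv2.INTER_CUBIC)]))
p=np.array(o["position"]);Rm=R.from_quat(o["ee_rot"]).as_matrix()
yaw=np.degrees(np.arctan2(Rm[1,1],Rm[0,1]));print(p,Rm.round(4),yaw,o["grasp_force"],o["joint_pos"])
for X in((.55,0,.39),(.548,.197,.34)):print(Rm.T@(np.array(X)-p))
E
```

```text
clock: 7.85
position: [0.5066, -0.1964, 0.3893]
ee_rot: [0.003, 1.0, -0.0, 0.001]
ft_force: [0.5, 0.7, -3.6]
grip_width: 0.426
grasp_force: 33.3
[ 0.50655942 -0.19641583  0.38925962] [[-1.0e+00  6.0e-03  1.6e-03]
 [ 6.0e-03  1.0e+00 -2.0e-04]
 [-1.6e-03 -2.0e-04 -1.0e+00]] 89.65892397326301 33.34008872509003 [-0.30814849  0.11149569  0.6633701   1.46285543 -0.06892941  1.58913781
  1.9156716 ]
[-0.04227176  0.19667079 -0.00071281]
[-0.03901964  0.39366547  0.04924237]
```

View pics/w4b.png

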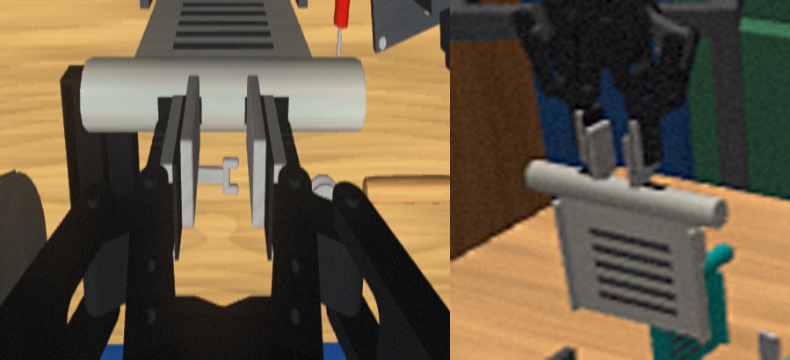

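The guard hangs straight from the tabs, barrel level and centred (wrist rows about 213–254, mid column about 255). Carry it over to the drive.

```bash
python3 -m inch '[[[-0.003,0.025,0,0,0,-0.02,1],[-0.007,0.06,0,0,0,-0.05,1],[-0.01,0.1,0,0,0,-0.08,1],[-0.014,0.14,0,0,0,-0.11,1],[-0.018,0.18,0,0,0,-0.14,1],[-0.022,0.22,0,0,0,-0.17,1],[-0.026,0.26,0,0,0,-0.2,1],[-0.03,0.3,0,0,0,-0.23,1],[-0.034,0.34,0,0,0,-0.25,1],[-0.037,0.37,0,0,0,-0.25,1]]]' 32 | tail -1
python3 -m inch '[[[-0.003,0.012,0,0,0,0,1],[-0.006,0.018,0.01,0,0,0,1],[-0.006,0.018,0.025,0,0,0,1],[-0.006,0.018,0.04,0,0,0,1],[-0.006,0.018,0.049,0,0,0,1],[-0.006,0.018,0.049,0,0,0,1],[-0.006,0.018,0.049,0,0,0,1],[-0.006,0.018,0.049,0,0,0,1]]]' 32
python3 - <<'E'
from h import *
import json
o=sensors.get_obs();im=imaging.camera("wrist");cv2.imwrite("pics/w5.png",im);json.dump({k:list(map(float,o[k])) for k in("position","ee_rot")},open("w5.json","w"))
p=np.array(o["position"]);Rm=R.from_quat(o["ee_rot"]).as_matrix()
yaw=np.degrees(np.arctan2(Rm[1,1],Rm[0,1]));print(p,Rm.round(4),yaw)
print(Rm.T@(np.array([.548,.197,.34])-p))
cal=calib("wrist",o)
K,r,t=cal
for n,X in(("barrel",p+Rm@[0,0,.037]),):print(n,proj(cal,X))
for s in(-1,1):print("tabtop",proj(cal,p+Rm@[0,s*.016,-.011]), "lug",proj(cal,(.548-s*.088*np.sin(.243),.197+s*.088*np.cos(.243),.185)))
cv2.imwrite("pics/w5b.png",cv2.convertScaleAbs(cv2.resize(im[100:330,103:410],(800,600),interpolation=cv2.INTER_CUBIC),alpha=1.5))
E
```

```text
grasp_force: 33.4
clock: 9.75
position: [0.5472, 0.1922, 0.3401]
ee_rot: [-0.122, 0.993, 0.0, 0.001]
ft_force: [0.6, -0.2, -4.5]
grip_width: 0.427
grasp_force: 33.4
[0.54724491 0.19222921 0.34010469] [[-9.704e-01 -2.413e-01  1.200e-03]
 [-2.413e-01  9.704e-01  6.000e-04]
 [-1.300e-03  3.000e-04 -1.000e+00]] 103.9646557037091
[-0.00188394  0.00444754  0.00010843]
barrel [254.88616393 232.02607736]
tabtop [213.7986296  281.97147976] lug [156.33552916 178.51577932]
tabtop [297.15997526 281.98712295] lug [362.31869129 178.74533038]
```

View pics/w5b.png

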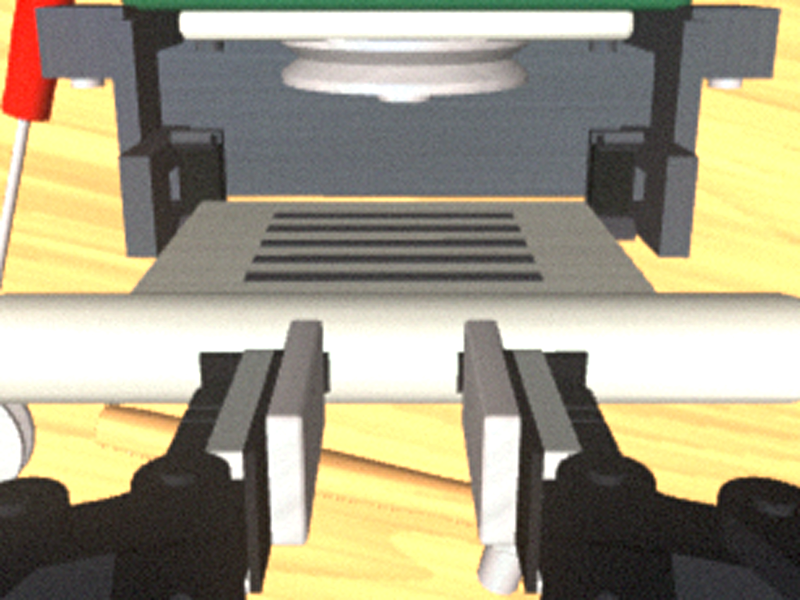

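Everything lines up: left lug top (121..159,158..256), right (658..697,157..256); barrel rows 293–402 level. Refit of the lugs from this picture.

```bash
python3 - <<'E'
from h import *
import json
from scipy.optimize import least_squares
o=json.load(open("w5.json"));cal=calib("wrist",o)
c=[(121,158),(154,158),(159,256),(127,256),(664,157),(697,157),(690,256),(658,256)]
px=np.array([(103+(x+.5)/2.606-.5,100+(y+.5)/2.609-.5) for x,y in c])
M=np.array([(-17,-93),(-17,-83),(17,-83),(17,-93),(-17,83),(-17,93),(17,93),(17,83)])/1000
def f(q):
    a,s=np.cos(q[3]),np.sin(q[3]);return (np.array([proj(cal,(q[0]+a*u-s*v,q[1]+s*u+a*v,q[2])) for u,v in M])-px).ravel()
r=least_squares(f,[.55,.2,.185,.24]);print(r.x,np.degrees(r.x[3]),r.fun.round(1),r.cost)
p=np.array(o["position"]);Rm=R.from_quat(o["ee_rot"]).as_matrix()
print(Rm.T@(r.x[:3]-p))
E
```

```text
[0.54849726 0.19729832 0.18499727 0.2451228 ] 14.044502187300944 [-0.1 -0.5 -0.9 -0.5  0.2  0.5  1.   0.5  0.8 -0.3  0.1 -0.3 -1.   0.3
 -0.2  0.3] 2.3858699255044353
[-0.00224003  0.0045709   0.15511178]
```

```bash
python3 -m inch '[[[-0.0018,0.0047,0,0,0,0,1],[-0.0018,0.0047,0.015,0,0,0,1],[-0.0018,0.0047,0.035,0,0,0,1],[-0.0018,0.0047,0.055,0,0,0,1],[-0.0018,0.0047,0.075,0,0,0,1],[-0.0018,0.0047,0.09,0,0,0,1],[-0.0018,0.0047,0.097,0,0,0,1],[-0.0018,0.0047,0.1,0,0,0,1],[-0.0018,0.0047,0.1,0,0,0,1],[-0.0018,0.0047,0.1,0,0,0,1]]]' 32
python3 - <<'E'
from h import *
o=sensors.get_obs();im=imaging.camera("wrist");cv2.imwrite("pics/w6.png",im)
p=np.array(o["position"]);Rm=R.from_quat(o["ee_rot"]).as_matrix()
print(p,np.degrees(np.arctan2(Rm[1,1],Rm[0,1])),Rm.T@(np.array([.5483,.1973,.24])-p))
a=imaging.camera("scene");b=imaging.camera("side")
f=lambda i,c,w:(lambda q:cv2.resize(i[q[1]-w:q[1]+w,q[0]-w:q[0]+w],(400,400),interpolation=cv2.INTER_CUBIC))(proj(calib(c),(.548,.197,.19)).astype(int))
cv2.imwrite("pics/w6b.png",np.hstack([cv2.resize(im[130:330],(400,400)),f(a,"scene",60)]))
E
```

```text
clock: 10.8
position: [0.5479, 0.1977, 0.2402]
ee_rot: [-0.122, 0.993, 0.0, 0.001]
ft_force: [-0.2, 0.5, -3.6]
grip_width: 0.426
grasp_force: 33.4
[0.54792607 0.19767919 0.24020538] 103.99115986621861 [-0.00027089 -0.00045843  0.00020555]
```

View pics/w6b.png

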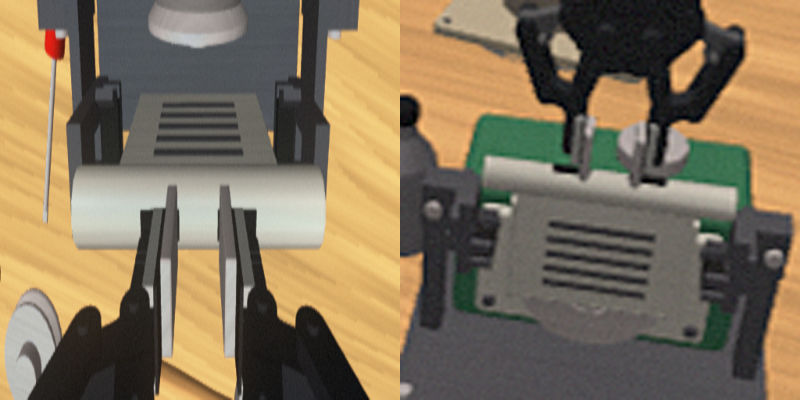

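Barrel sits symmetrically over the lugs (ends at columns 72/327, lugs 67/328 in the crop). Lowering.

```bash
python3 -m inch '[[[0,-0.0006,0.003,0,0,0,1],[0,-0.0006,0.006,0,0,0,1],[0,-0.0006,0.01,0,0,0,1],[0,-0.0006,0.014,0,0,0,1],[0,-0.0006,0.018,0,0,0,1],[0,-0.0006,0.021,0,0,0,1],[0,-0.0006,0.024,0,0,0,1],[0,-0.0006,0.026,0,0,0,1],[0,-0.0006,0.028,0,0,0,1]]]' 32;python3 -m inch '[[[0,0,0.0012,0,0,0,1],[0,0,0.0024,0,0,0,1],[0,0,0.0036,0,0,0,1],[0,0,0.0048,0,0,0,1],[0,0,0.006,0,0,0,1]]]' 32
```

```text
clock: 11.85
position: [0.5477, 0.1969, 0.2112]
ee_rot: [-0.122, 0.993, 0.0, 0.0]
ft_force: [-0.5, -0.1, -3.7]
grip_width: 0.425
grasp_force: 33.4
clock: 12.35
position: [0.5477, 0.197, 0.2053]
ee_rot: [-0.122, 0.993, 0.0, 0.0]
ft_force: [-0.2, 0.2, -4.4]
grip_width: 0.426
grasp_force: 33.4
```

```bash
python3 -m inch '[[[0,0,0.0012,0,0,0,1],[0,0,0.0024,0,0,0,1],[0,0,0.0036,0,0,0,1],[0,0,0.0048,0,0,0,1],[0,0,0.006,0,0,0,1]]]' 32;python3 -m inch '[[[0,0,0.0012,0,0,0,1],[0,0,0.0024,0,0,0,1],[0,0,0.0036,0,0,0,1]]]' 32
```

```text
clock: 12.85
position: [0.5477, 0.1969, 0.1992]
ee_rot: [-0.122, 0.993, 0.0, 0.0]
ft_force: [-0.2, -0.7, -3.6]
grip_width: 0.43
grasp_force: 33.4
clock: 13.15
position: [0.5477, 0.1969, 0.1956]
ee_rot: [-0.122, 0.993, 0.0, -0.0]
ft_force: [-0.2, -0.3, -3.3]
grip_width: 0.429
grasp_force: 33.4
```

```bash
python3 -m inch '[[[0,0,0.0012,0,0,0,1],[0,0,0.0024,0,0,0,1]]]' 32;python3 -m inch '[[[0,0,0.001,0,0,0,1],[0,0,0.001,0,0,0,1]]]' 32
```

```text
clock: 13.35
position: [0.5477, 0.1969, 0.1933]
ee_rot: [-0.122, 0.993, 0.0, 0.0]
ft_force: [-0.3, -0.6, 0.5]
grip_width: 0.429
grasp_force: 34.5
clock: 13.55
position: [0.5478, 0.197, 0.193]
ee_rot: [-0.122, 0.993, 0.0, 0.0]
ft_force: [-3.2, -1.3, 3.8]
grip_width: 0.431
grasp_force: 35.2
```

Contact near the expected seat (7–8 N). Ease sideways by 0.5 mm and probe the floor.

```bash
python3 -m inch '[[[0.0005,0,0,0,0,0,1],[0.0005,0,0.0003,0,0,0,1],[0.0005,0,0.0003,0,0,0,1]]]' 32
```

```text
clock: 13.85
position: [0.5477, 0.1969, 0.1927]
ee_rot: [-0.122, 0.993, 0.0, 0.001]
ft_force: [-0.3, -0.1, 5.4]
grip_width: 0.429
grasp_force: 35.8
```

Side force gone and floor felt. Open in small steps, watching the force.

```bash
python3 -m inch '[[[0,0,0.0002,0,0,0,0.1],[0,0,0.0004,0,0,0,0.06],[0,0,0.0004,0,0,0,0.06]]]' 30
```

```text
clock: 14.15
position: [0.5476, 0.197, 0.1921]
ee_rot: [-0.122, 0.993, 0.0, 0.001]
ft_force: [-0.4, 0.0, 5.3]
grip_width: 0.469
grasp_force: 11.4
```

```bash
python3 -m inch '[[[0,0,0.0004,0,0,0,0.0],[0,0,0.0008,0,0,0,-0.06],[0,0,0.0008,0,0,0,-0.06]]]' 30;python3 -m inch '[[[0,0,0.0003,0,0,0,-0.1],[0,0,0.0006,0,0,0,-0.14],[0,0,0.0006,0,0,0,-0.14]]]' 30
```

```text
clock: 14.45
position: [0.5476, 0.197, 0.1912]
ee_rot: [-0.122, 0.993, 0.0, 0.001]
ft_force: [0.2, -1.0, 6.9]
grip_width: 0.531
grasp_force: 10.1
clock: 14.75
position: [0.5476, 0.197, 0.1907]
ee_rot: [-0.122, 0.993, 0.0, 0.001]
ft_force: [0.1, 0.3, 6.4]
grip_width: 0.57
grasp_force: 9.3
```

```bash
python3 -m inch '[[[0,0,0.0003,0,0,0,-0.18],[0,0,0.0006,0,0,0,-0.22],[0,0,0.0009,0,0,0,-0.26],[0,0,0.0009,0,0,0,-0.26]]]' 30;python3 -m inch '[[[0,0,0.0003,0,0,0,-0.3],[0,0,0.0006,0,0,0,-0.34],[0,0,0.001,0,0,0,-0.38],[0,0,0.001,0,0,0,-0.38]]]' 30
```

```text
clock: 15.15
position: [0.5476, 0.197, 0.1897]
ee_rot: [-0.122, 0.993, 0.0, 0.001]
ft_force: [0.2, -0.3, 6.0]
grip_width: 0.63
grasp_force: 8.0
clock: 15.55
position: [0.5476, 0.197, 0.1886]
ee_rot: [-0.122, 0.993, 0.0, 0.001]
ft_force: [0.3, -0.0, 5.6]
grip_width: 0.69
grasp_force: 6.7
```

```bash
python3 -m inch '[[[0,0,0.0003,0,0,0,-0.43],[0,0,0.0006,0,0,0,-0.5],[0,0,0.0006,0,0,0,-0.8],[0,0,0.0006,0,0,0,-1],[0,0,0.0006,0,0,0,-1],[0,0,0.0006,0,0,0,-1]]]' 30
python3 - <<'E'
from h import *
b=imaging.camera("wrist");a=imaging.camera("scene")
q=proj(calib("scene"),(.548,.197,.17)).astype(int)
cv2.imwrite("pics/w7.png",np.hstack([cv2.resize(b[130:330],(400,400)),cv2.resize(a[q[1]-60:q[1]+60,q[0]-60:q[0]+60],(400,400),interpolation=cv2.INTER_CUBIC)]))
E
```

```text
clock: 16.15
position: [0.5471, 0.1968, 0.1876]
ee_rot: [-0.122, 0.993, -0.0, -0.0]
ft_force: [-0.1, 0.4, 0.2]
grip_width: 0.998
grasp_force: 0.0
```

View pics/w7.png

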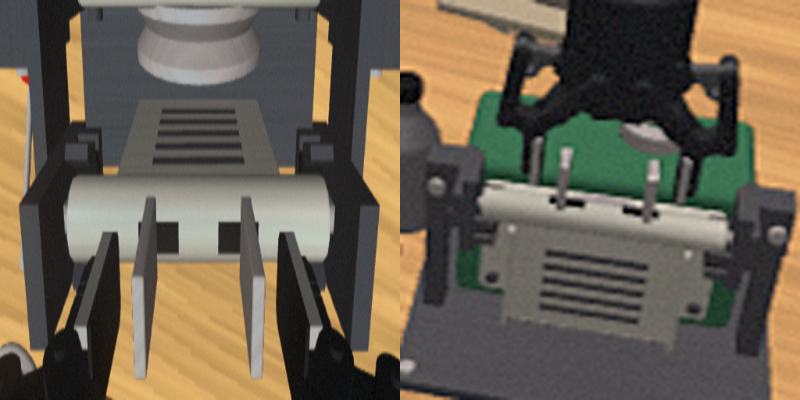

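The guard is seated, tabs sprung apart to the slot ends, and the hand is free of them. Withdraw straight up and measure the tab spacing.

```bash
python3 -m inch '[[[0,0,-0.01,0,0,0,-1],[0,0,-0.03,0,0,0,-1],[0,0,-0.06,0,0,0,-1],[0,0,-0.1,0,0,0,-1],[0,0,-0.14,0,0,0,-1],[0,0,-0.17,0,0,0,-1],[0,0,-0.17,0,0,0,-1],[0,0,-0.17,0,0,0,-1],[0,0,-0.17,0,0,0,-1],[0,0,-0.17,0,0,0,-1]]]' 30
python3 - <<'E'
from h import *
import json
o=sensors.get_obs();b=imaging.camera("wrist");cv2.imwrite("pics/w8.png",b);json.dump({k:list(map(float,o[k])) for k in("position","ee_rot")},open("w8.json","w"))
x,y=proj(calib("wrist",o),(.548,.197,.18)).astype(int)-[100,75];print(x,y)
cv2.imwrite("pics/w8b.png",cv2.convertScaleAbs(cv2.resize(b[y:y+150,x:x+200],(800,600),interpolation=cv2.INTER_CUBIC),alpha=1.5))
E
```

```text
clock: 17.25
position: [0.5468, 0.1967, 0.3566]
ee_rot: [-0.122, 0.993, -0.0, -0.001]
ft_force: [-0.4, -0.3, 0.4]
grip_width: 1.0
grasp_force: 0.0
154 97
```

View pics/w8b.png

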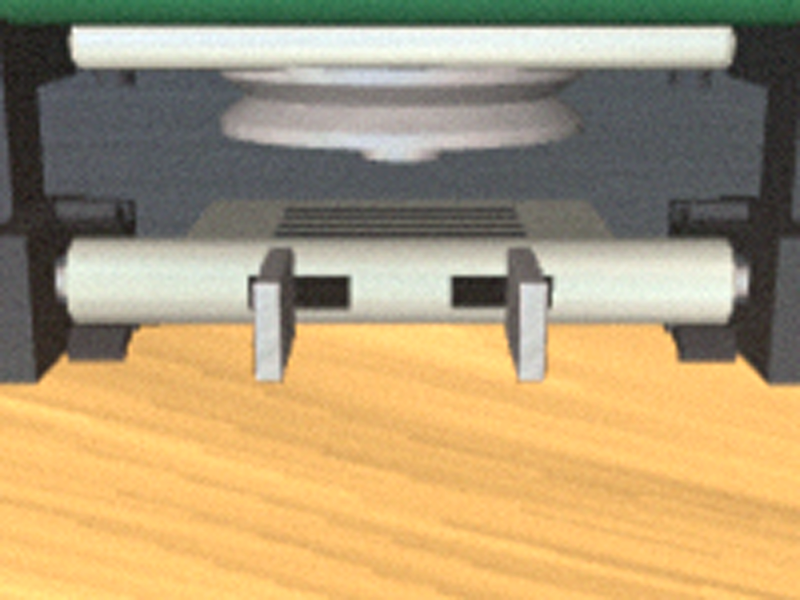

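It looks as it did on the stand: tabs at the outer slot ends (columns 268 and 531), both pins reaching into the lugs at (60,280) and (742,280), barrel level. Handing in.

```bash
python3 -c "from workcell import order;print(order.hand_in())"
```

```text
the job is handed in; nothing more can be done
None
```

The job is handed in: the guard hangs seated in the drive's cradles, with both pins sprung into their holes in the last picture, the hand clear, and about 9 N by my estimate the most it was pressed on the drive; the system gave no verdict.

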